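# Press the proud locating pin home in a plaster mould

## Robot

A 6-joint arm with a two-finger parallel gripper is mounted at the origin on the work surface. World frame = base frame: x ahead of the robot, y to its left, z up, the work surface at z = 0. Lengths are in m, angles in rad, forces in N, time in s.
With the tool pointing down it reaches from about 0.3 to 0.75 m from the base axis. Payload 8.5 kg.
Tool frame: the origin (TCP) lies midway between the tips of the shut fingers; the grasp point (between the pads) lies 19 mm behind it; z points along the fingers, y is the direction in which the jaws open and shut (so a half turn about z gives the same grasp; the last joint's range is limited). The gripper opens to 85 mm and grips with 20 to 120 N. Pads are 22 mm wide; open, the fingers measure 114 mm over their backs; the gripper's body (76 mm by 85 mm) begins 54 mm behind the grasp point. The pads swing forward as they close: fully open they stand 13 mm farther back than shut.
Start: joints at [0.926, 0.381, 1.297, -0, 1.464, -0.215], TCP at [0.229, 0.5, 0.231] pointing down, gripper open.
Joint ranges: [-3.11, 3.11], [-0.89, 2.33], [0.22, 2.48], [-1.42, 4.56], [0.17, 2.85], [-2.88, 2.88]. Speed limits (rad/s): [2.39, 2.39, 3.14, 3.14, 3.14, 3.14].

## Interface

Orientations are given as a unit quaternion [w, x, y, z].
In Python, from workcell import robot gives the robot as it stands.
- The arm moves only by the tool apply_moves, never from a script. Its argument "steps" is a list of rows, each a list of 5 numbers: the opening, from -1 (shut) to 1 (fully open), then the shift along the tool's x, y, z each as a share of 75 cm, from -1 to 1, then the turn about the tool's z as a share of 180 degrees, from -1 to 1. In form: [[jaw, dx, dy, dz, spin], ...]. A call has 1 to 5 rows; each row is the pose to reach, as a shift and turn from the pose measured when the call began, along the tool's axes at that moment, turning the shorter way round; what a row does not reach only later rows make up. A row lasts 1/8 s, in which the tool goes at most 62.5 mm and 10.7 degrees, less where a joint would pass 70% of its speed; a pose out of reach is approached as far as the arm can. A call with a number of a shift or a turn outside -1 to 1 is refused whole. A call with a gripper value outside its range is refused whole. The fingers move at their own pace and stop on an object; "squeeze" is the grip in N (left out, the last holds). Time passes only in rows, so rows that repeat a pose let the fingers close. It gives the time, the measured TCP pose, the force and the opening at its end, in the units of the state.
- robot.read_state(): the state, without advancing time (a new reading comes with each control period).
- robot.capture(name): name is "scene" or "side" or "wrist"; returns (picture, depth): 384x512x3 uint8, red, green, blue; 384x512 float32, m along the optical axis (not along the pixel's ray), 0 where there is no reading.
- robot.camera_params(name): a dict with "fx", "fy", "cx", "cy" (pixels), "dist" ([k1, k2, p1, p2, k3] as OpenCV has them; the pictures are not rectified), "rvec" (rotation vector, rad) and "tvec" (3), from world to camera coordinates, as OpenCV has them. Camera axes: x right, y down, z forward; pixel columns grow to the right and rows downward; lengths in m; the calibration is good to about 2 mm. A picture is of the moment at which its call begins: read the wrist's pose just before it. camera_params takes no time and is no camera call; for the wrist camera it gives the pose at the moment of the call.
- robot.sign_off(): hands the job in, once; it reports no verdict.
The state is a dict: "t": time; "joint_positions": joint angles; "dq": joint speeds; "joint_efforts": joint torques, N m; "tool_pos": TCP position; "orientation": TCP orientation; "wrist_force": force on the tool from outside, world axes, zero at the start; "ft_torque": the same for the moment, N m; "finger_gap": finger opening in m.
Only numpy, scipy, OpenCV 4.12 (cv2) and the standard library are available. Lean on these libraries where they do the work, as an engineer would, in place of code of your own. Each camera call takes 0.05 s, during which the arm holds its last target. There are 200 camera calls.

## Task

One of the four steel locating pins in the plaster mould has worked up and stands proud of the others. Press it down gently with the fingertips until it is fully home like the rest, then withdraw. Do not pull it up, leave the other three pins untouched, and leave the pieces on and in the mould and the other loose things on the bench where they are.

Things in the scene. Friction and masses are not known exactly. Their poses are not given: they have to be found in the camera images.
- mould: fixed plaster half mould, a block 240 x 200 x 55 mm with a 130 x 100 mm recess 25 mm deep in its top; origin at the centre of its underside on the table, x along the 240 mm side, z up. Its four locating pins stand at x = +-92.5 mm, y = +-75 mm, near the corners. Which corner has the proud pin varies.
- guide_proud: steel collar, 40 mm across and 2 mm high, on the mould's top face round the pin that stands proud; origin on its axis at the mould's top face (55 mm above the table), z up. Fixed. With the pin home the flat top of the head is 11 mm above this origin. 
- pin_proud (a joint): steel locating pin: head 32 mm across and 9 mm thick, a steel flange topped by a flat 6 mm dark rubber pad, on a 16 mm stem sliding vertically in the mould. Value = how far it stands proud, m, upward positive; 0 = home, the head resting on its collar against a hard stop; 45 mm = the upper stop. Stiff slide: about 4 N moves it, and it stays where it is left. This is the pin that has worked up, by 20 to 28 mm at the start.
- pin_proud_top (a point): centre of the flat top of the proud pin's rubber-padded head, 11 mm above the mould's top face when home; moves with the pin. The pad yields about 1 mm per 6 N (4 mm at most) and springs back.
- guide_b: steel collar, 40 mm across and 2 mm high, on the mould's top face round another pin, already home (head sitting on the collar); origin on its axis at the mould's top face (55 mm above the table), z up. Fixed. With the pin home the flat top of the head is 11 mm above this origin. 
- pin_b (a joint): steel locating pin: head 32 mm across and 9 mm thick, a steel flange topped by a flat 6 mm dark rubber pad, on a 16 mm stem sliding vertically in the mould. Value = how far it stands proud, m, upward positive; 0 = home, the head resting on its collar against a hard stop; 45 mm = the upper stop. Stiff slide: about 4 N moves it, and it stays where it is left. Already home: leave alone.
- guide_c: steel collar, 40 mm across and 2 mm high, on the mould's top face round another pin, already home (head sitting on the collar); origin on its axis at the mould's top face (55 mm above the table), z up. Fixed. With the pin home the flat top of the head is 11 mm above this origin. 
- pin_c (a joint): steel locating pin: head 32 mm across and 9 mm thick, a steel flange topped by a flat 6 mm dark rubber pad, on a 16 mm stem sliding vertically in the mould. Value = how far it stands proud, m, upward positive; 0 = home, the head resting on its collar against a hard stop; 45 mm = the upper stop. Stiff slide: about 4 N moves it, and it stays where it is left. Already home: leave alone.
- guide_d: steel collar, 40 mm across and 2 mm high, on the mould's top face round another pin, already home (head sitting on the collar); origin on its axis at the mould's top face (55 mm above the table), z up. Fixed. With the pin home the flat top of the head is 11 mm above this origin. 
- pin_d (a joint): steel locating pin: head 32 mm across and 9 mm thick, a steel flange topped by a flat 6 mm dark rubber pad, on a 16 mm stem sliding vertically in the mould. Value = how far it stands proud, m, upward positive; 0 = home, the head resting on its collar against a hard stop; 45 mm = the upper stop. Stiff slide: about 4 N moves it, and it stays where it is left. Already home: leave alone.
- relief: loose fired terracotta leaf relief, 108 x 80 mm, about 16 mm thick, lying in the recess, below the mould's top face; origin at centre of underside. Leave alone.
- cone: loose terracotta cone, 28 mm across at the foot, 40 mm tall, standing on the mould's rim midway between the two pins at its +x end; origin at centre of underside. Leave alone.
- lid_knob: loose white ceramic lid knob, 30 mm across, 28 mm tall, standing on the mould's rim midway between the two pins at its -x end; origin at centre of underside. Leave alone.
- spare_pin: loose spare steel pin standing head (rubber pad) down on the table close to the mould's -y side, head 32 mm across, 49 mm tall in all; origin at centre of underside. Leave alone.
- jar: loose closed jar, 68 mm across, 85 mm tall, on the table left of the mould; origin at centre of underside. Leave alone.
- bowl: loose white bowl, 120 mm across, 50 mm tall, on the table left of the mould; origin at centre of underside. Leave alone.
- spatula: loose wooden-handled spatula, 200 mm long, lying on the table right of the mould; origin on its underside, x along it. Leave alone.
- brush: loose wooden-handled brush, 200 mm long, lying on the table right of the mould; origin on its underside, x along it. Leave alone.

How it is judged:
By the outcome, as a careful person would: the job done as asked, in the order asked, and still so for the second after the job is handed in, with the robot touching nothing.
It also fails if it takes over 32 s, if anything falls off the work surface, if the arm or the gripper's body presses on something with over 40 N, if the wrist force passes 120 N, or if a joint passes its speed limit or range.

## Working session

There is one attempt and no reset: what is moved stays moved. The work goes in short steps, Python scripts to look and compute and a tool call to move; the robot and the scene stay as the last step left them, time stands still between calls to the robot, and variables do not carry over. Pictures are saved under pics/ and viewed, about 8 in all and at most 12, crops included, and the job is handed in when it is done.

Besides the shell and the picture viewer there is one more tool, called after "Request:" as name([rows], argument=value, ...), one row to a line, values as JSON. apply_moves: Moves the arm, as the interface text tells. Shift numbers are shares of 75 cm and turn numbers shares of 180 degrees, none past 1 either way. Its arguments: {"type":"object","properties":{"steps":{"type":"array","items":{"type":"array","items":{"type":"number","minimum":-1,"maximum":1}}},"squeeze":{"type":"number"}},"required":["steps"]}

```bash
mkdir -p pics; ls; cat > h.py <<'E'
import cv2,numpy as np
from workcell import robot
def cap(n):
    p=robot.camera_params(n); im,d=robot.capture(n); return im,d,p
def world(p,d,u,v,r=1,z=None):
    K=np.array([[p['fx'],0,p['cx']],[0,p['fy'],p['cy']],[0,0,1]])
    x=cv2.undistortPoints(np.array([[[u,v]]],float),K,np.array(p['dist'],float))[0,0]
    R=cv2.Rodrigues(np.array(p['rvec'],float))[0];t=np.array(p['tvec'],float)
    if z is not None:
        o=-R.T@t; k=R.T@np.array([x[0],x[1],1]); return o+k*(z-o[2])/k[2]
    w=d[int(v)-r:int(v)+r+1,int(u)-r:int(u)+r+1]; zz=np.median(w[w>0])
    return R.T@(np.array([x[0],x[1],1])*zz-t)
def save(n,im,s=1): cv2.imwrite('pics/'+n,cv2.resize(im[:,:,::-1],None,fx=s,fy=s,interpolation=cv2.INTER_CUBIC))
E
python3 - <<'E'
from h import *
s=robot.read_state();print(s)
im,d,p=cap('scene');np.savez('scene.npz',im=im,d=d);save('scene.png',im,1.5)
im,d,p2=cap('side');np.savez('side.npz',im=im,d=d);save('side.png',im,1.5)
E
```

```text
pics
{'t': 0.0, 'joint_positions': array([ 9.25702245e-01,  3.81234103e-01,  1.29825532e+00, -3.63029544e-05,
        1.46364848e+00, -2.15337158e-01]), 'dq': array([ 1.21726557e-03,  2.69388283e-04,  7.57841762e-05,  1.73601726e-03,
       -2.01006244e-04, -4.80169707e-04]), 'joint_efforts': array([ 1.48643187e-03, -4.48475146e+01, -2.31268662e+01, -9.57922953e-05,
        4.86157151e-03, -6.83638660e-06]), 'tool_pos': array([0.22900099, 0.49972655, 0.23069317]), 'orientation': array([-3.05834406e-04,  2.13226713e-01,  9.77002442e-01, -7.09745756e-04]), 'wrist_force': array([ 0.00687229, -0.56066667, -0.0211453 ]), 'ft_torque': array([-0.00744186,  0.01271939, -0.00936054]), 'finger_gap': 0.08522009866162511}
```

View pics/scene.png

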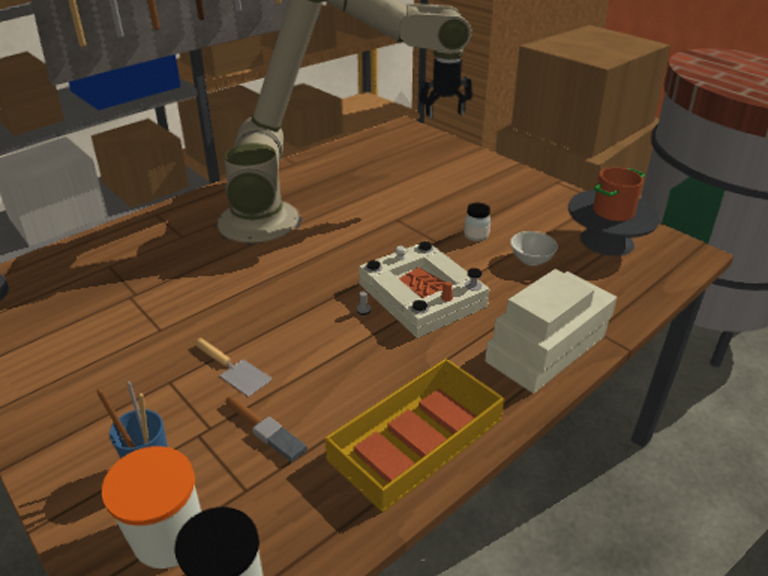

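View pics/side.png

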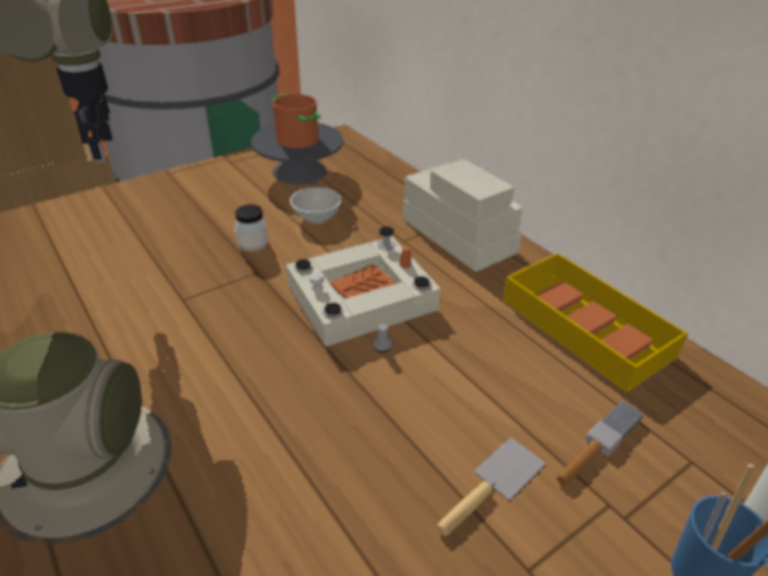

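The scene view (pin head at about 474,273) and the side view (386,232) both show the proud pin at the mould's far-left corner, beside the cone. The other three heads sit low. Next I measure all four.

```bash
python3 - <<'E'
from h import *
for n,P in (('scene',dict(proud=(474,273),front=(419.5,306),near=(373,266),left=(424,246),cone=(447,292))),('side',dict(proud=(386,232),front=(422,283),near=(333,310),left=(303,266),cone=(406,258)))):
    z=np.load(n+'.npz');p=robot.camera_params(n)
    for k,(u,v) in P.items():
        print(n,k,world(p,z['d'],u/1.5,v/1.5).round(4), world(p,None,u/1.5,v/1.5,z=.066 if k!='proud' else .09).round(4))
E
```

```text
scene proud [0.6619 0.149  0.0946] [0.6578 0.1542 0.09  ]
scene front [ 0.6423 -0.0008  0.069 ] [0.6396 0.0019 0.066 ]
scene near [0.4587 0.0283 0.0658] [0.459 0.028 0.066]
scene left [0.4784 0.1762 0.0667] [0.4776 0.177  0.066 ]
scene cone [0.6562 0.0689 0.0789] [0.6447 0.0821 0.066 ]
side proud [0.6557 0.1513 0.0905] [0.6562 0.1519 0.09  ]
side front [0.6328 0.0009 0.0641] [ 0.6312 -0.001   0.066 ]
side near [0.4508 0.0286 0.064 ] [0.4496 0.0266 0.066 ]
side left [0.4725 0.1753 0.0642] [0.4714 0.1731 0.066 ]
side cone [0.6443 0.0675 0.0788] [0.6557 0.0816 0.066 ]
```

Request:
apply_moves([
  [-1, -0.714, -0.184, 0, 0],
  [-1, -0.714, -0.184, 0, 0],
  [-1, -0.714, -0.184, 0, 0],
  [-1, -0.714, -0.184, 0, 0],
  [-1, -0.714, -0.184, 0, 0],
])

```text
t: 0.72
tool_pos: [0.4729, 0.3013, 0.2308]
orientation: [-0.001, 0.213, 0.977, -0.001]
wrist_force: [1.1, 0.4, 0.7]
finger_gap: -0.0004
```

Request:
apply_moves([
  [-1, -0.308, -0.079, 0.053, 0],
  [-1, -0.308, -0.079, 0.053, 0],
  [-1, -0.308, -0.079, 0.053, 0],
  [-1, -0.308, -0.079, 0.053, 0],
  [-1, -0.308, -0.079, 0.053, 0],
])

```text
t: 1.35
tool_pos: [0.6599, 0.1479, 0.1883]
orientation: [-0.002, 0.215, 0.977, -0.001]
wrist_force: [-0.5, -0.3, -0.3]
finger_gap: -0.0001
```

```bash
python3 - <<'E'
from h import *
print(robot.read_state()['tool_pos'])
im,d,p=cap('wrist');np.savez('w.npz',im=im,d=d,**{k:np.array(v) for k,v in p.items()});save('w1.png',im,1.5)
E
```

```text
[0.65986914 0.14792553 0.18832133]
```

View pics/w1.png

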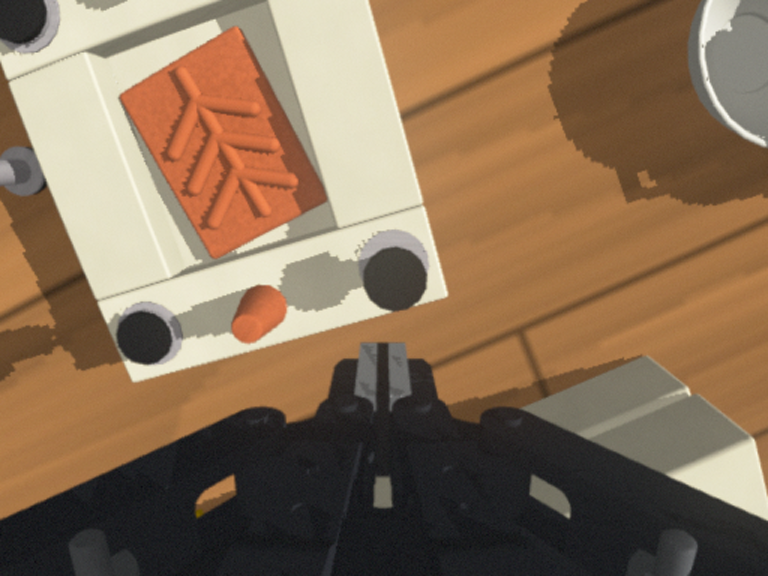

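The wrist view shows the proud head centred at about (395,277), the cone at (260,315), the home pin at (148,336) and the block stack at lower right (650,400).

```bash
python3 - <<'E'
from h import *
z=np.load('w.npz');p=dict(z)
for n,(u,v) in dict(proud=(395,277),front=(147,336),near=(22,13),cone=(245,330),blk=(650,375),blk2=(700,450),blk3=(600,440)).items(): print(n,world(p,z['d'],u/1.5,v/1.5).round(4))
s=np.load('scene.npz')
E
```

```text
proud [0.6571 0.1555 0.0928]
front [0.6355 0.0104 0.066 ]
near [0.4572 0.0385 0.0659]
cone [0.6499 0.0763 0.0951]
blk [0.8053 0.2776 0.0283]
blk2 [0.8099 0.2655 0.1036]
blk3 [0.8099 0.2247 0.064 ]
```

Wrist and fixed cameras disagree by up to 10 mm in y, possibly because the arm was still settling. I re-measure with it at rest.

```bash
python3 - <<'E'
from h import *
for i in range(2):
    im,d,p=cap('wrist')
    s=robot.read_state();print(s['tool_pos'],abs(s['dq']).max())
    def blob(lo,hi,win):
        g=im.max(2); m=(g<60); sub=np.zeros_like(m); sub[win[1]:win[3],win[0]:win[2]]=1; m&=sub
        n,_,st,c=cv2.connectedComponentsWithStats(m.astype(np.uint8)); k=1+st[1:,4].argmax(); return c[k],st[k]
    for n,w in dict(proud=(235,145,292,218),front=(70,195,125,250)).items():
        c,st=blob(0,0,w);print(n,c*1.5,st[2:],world(p,d,*c).round(4))
    save('w2.png',im,1.5)
E
```

```text
[0.65796181 0.15105539 0.19025321] 0.031806728143510515
proud [399. 294.] [1 1 1] [0.665  0.1555 0.0923]
front [142.08038585 338.85369775] [ 36  34 933] [0.635  0.0082 0.0661]
[0.65760825 0.15178903 0.19091579] 0.019606016346267345
proud [379.5 307.5] [1 1 1] [0.6668 0.145  0.0932]
front [141.38882863 339.69631236] [ 36  34 922] [0.6351 0.0079 0.0657]
```

```bash
python3 - <<'E'
from h import *
im,d,p=cap('wrist');s=robot.read_state();print(s['tool_pos'],s['orientation'])
for u,v in ((372,349),(396,349),(372,360),(396,360)): print(world(p,d,u/1.5,v/1.5,0).round(4))
save('w3.png',im[130:290,40:320],2.8)
for n in('scene','side'):
    im,d,q=cap(n); K=np.array([[q['fx'],0,q['cx']],[0,q['fy'],q['cy']],[0,0,1]])
    pt=cv2.projectPoints(s['tool_pos'][None],q['rvec'],q['tvec'],K,np.array(q['dist']))[0][0,0];print(n,pt)
    c=(315,182) if n=='scene' else (257,155)
    y,x=c[1]-45,c[0]-45
    np.savez(n+'2.npz',im=im,d=d);a=cv2.resize(im[y-10:y+80,x-25:x+75],None,fx=4,fy=4,interpolation=cv2.INTER_CUBIC)
    print('crop origin',x-25,y-10)
    globals()[n]=a
save('both.png',np.hstack([scene,side]))
E
```

```text
[0.65748292 0.1521328  0.19137011] [-5.16419432e-04  2.12702427e-01  9.77116719e-01 -5.73178805e-04]
[0.6472 0.153  0.1993]
[0.6501 0.1592 0.1994]
[0.6468 0.1534 0.2086]
[0.6495 0.1592 0.2084]
scene [317.95154108 156.41605832]
crop origin 245 127
side [258.42064579 125.35467802]
crop origin 187 100
```

View pics/both.png

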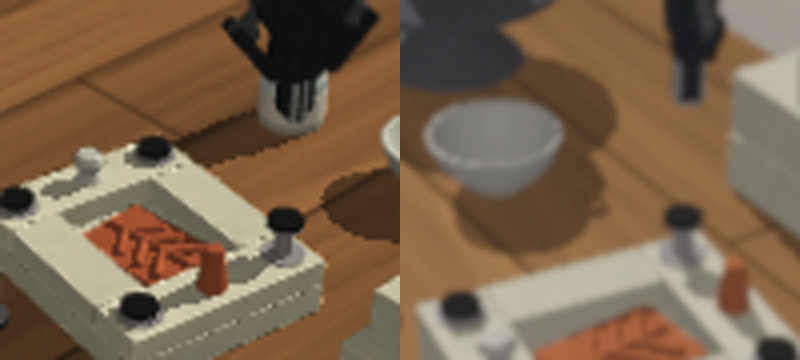

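View pics/w3.png

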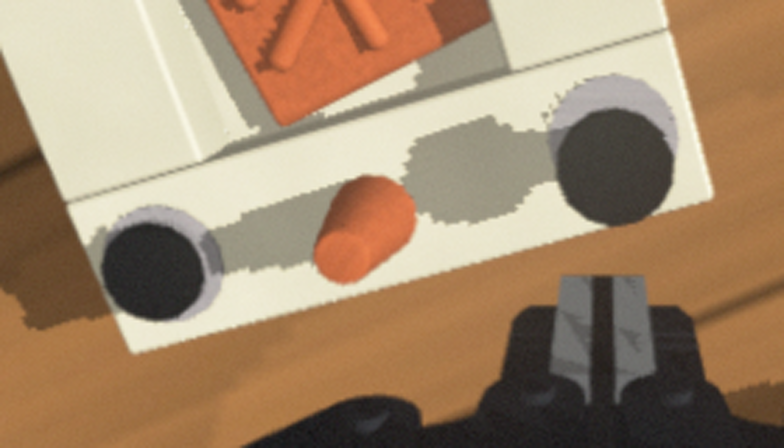

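Scene/side crops: pin head at (285,218) and (685,217). Wrist crop: head at (615,167), and the fingertip position agrees with the TCP to about 1 mm.

```bash
python3 - <<'E'
from h import *
im,d,p=cap('wrist');s=robot.read_state();print(s['tool_pos'])
print(world(p,d,40+615/2.8,130+167/2.8).round(4),'b',world(p,d,40+152/2.8,130+271/2.8).round(4))
for n,u,v in(('scene',316,181.5),('side',258.1,154.2)):
    q=robot.camera_params(n);print(n,world(q,None,u,v,z=.092).round(4),world(q,np.load(n+'2.npz')['d'],u,v).round(4))
E
```

```text
[0.65758959 0.15217962 0.19165381]
[0.6581 0.1556 0.0933] b [0.6356 0.0084 0.0662]
scene [0.6576 0.1541 0.092 ] [0.6596 0.1516 0.0942]
side [0.6578 0.1503 0.092 ] [0.658  0.1505 0.0918]
```

Request:
apply_moves([
  [-1, 0, 0.001, 0.04, 0],
  [-1, 0, 0.001, 0.08, 0],
  [-1, 0, 0.001, 0.11, 0],
  [-1, 0, 0.001, 0.118, 0],
  [-1, 0, 0.001, 0.118, 0],
])

```text
t: 2.33
tool_pos: [0.6579, 0.1531, 0.1038]
orientation: [0.0, 0.212, 0.977, -0.0]
wrist_force: [0.2, -0.4, -0.9]
finger_gap: 0.0003
```

Request:
apply_moves([
  [-1, 0, 0, 0, 0],
])

```text
t: 2.45
tool_pos: [0.6583, 0.1533, 0.1051]
orientation: [0.001, 0.212, 0.977, -0.0]
wrist_force: [-0.4, 0.0, -0.0]
finger_gap: -0.0003
```

Request:
apply_moves([
  [-1, 0, 0, 0.006, 0],
  [-1, 0, 0, 0.012, 0],
  [-1, 0, 0, 0.018, 0],
  [-1, 0, 0, 0.024, 0],
  [-1, 0, 0, 0.028, 0],
])

```text
t: 3.08
tool_pos: [0.6584, 0.1533, 0.0841]
orientation: [0.001, 0.212, 0.977, -0.0]
wrist_force: [-1.3, -0.4, 3.6]
finger_gap: 0.0003
```

```bash
python3 - <<'E'
from h import *
im,d,q=cap('scene');a=cv2.resize(im[130:205,265:365],None,fx=4,fy=4,interpolation=cv2.INTER_CUBIC)
im,d,q=cap('side');b=cv2.resize(im[110:185,210:310],None,fx=4,fy=4,interpolation=cv2.INTER_CUBIC)
save('press.png',np.hstack([a,b]));s=robot.read_state();print(s['tool_pos'],s['wrist_force'],s['ft_torque'])
E
```

```text
[0.65833638 0.15326292 0.08383831] [-1.10262619 -0.46413048  2.67298515] [-0.03428847  0.14951146  0.001771  ]
```

View pics/press.png

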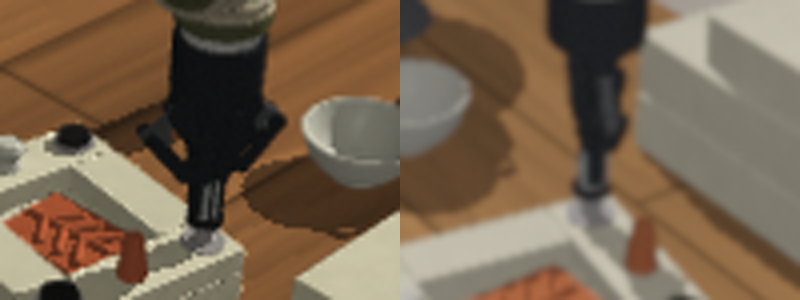

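The fingers rest centred on the head, which is going down at about 3 N.

Request:
apply_moves([
  [-1, 0, 0, 0.006, 0],
  [-1, 0, 0, 0.012, 0],
  [-1, 0, 0, 0.017, 0],
  [-1, 0, 0, 0.021, 0],
  [-1, 0, 0, 0.023, 0],
])

```text
t: 3.8
tool_pos: [0.6585, 0.1533, 0.0664]
orientation: [0.001, 0.212, 0.977, -0.0]
wrist_force: [-0.4, -0.4, 4.2]
finger_gap: 0.0
```

Request:
apply_moves([
  [-1, 0, 0, 0.001, 0],
  [-1, 0, 0, 0.002, 0],
])

```text
t: 4.05
tool_pos: [0.6585, 0.1533, 0.0651]
orientation: [0.001, 0.212, 0.977, -0.0]
wrist_force: [-0.3, 0.4, 6.3]
finger_gap: -0.0001
```

Request:
apply_moves([
  [-1, 0, 0, 0.001, 0],
  [-1, 0, 0, 0.002, 0],
])

```text
t: 4.3
tool_pos: [0.6585, 0.1533, 0.0644]
orientation: [0.001, 0.212, 0.977, -0.0]
wrist_force: [-3.1, -0.3, 10.1]
finger_gap: -0.0002
```

Request:
apply_moves([
  [-1, 0, 0, 0.001, 0],
  [-1, 0, 0, 0.002, 0],
])

```text
t: 4.55
tool_pos: [0.6586, 0.1533, 0.064]
orientation: [0.002, 0.212, 0.977, -0.0]
wrist_force: [-3.5, -0.6, 11.0]
finger_gap: 0.0
```

The force has risen to 11 N, well above the 4 N slide force, with the TCP 2 mm below the nominal pad height. That means the pin is on its stop, so I withdraw straight up.

Request:
apply_moves([
  [-1, 0, 0, -0.01, 0],
  [-1, 0, 0, -0.04, 0],
  [-1, 0, 0, -0.09, 0],
  [-1, 0, 0, -0.15, 0],
  [-1, 0, 0, -0.17, 0],
])

```text
t: 5.18
tool_pos: [0.6587, 0.1535, 0.1943]
orientation: [0.004, 0.212, 0.977, 0.0]
wrist_force: [-0.2, 0.2, -1.3]
finger_gap: -0.0003
```

Request:
apply_moves([
  [-1, 0, 0, 0, 0],
  [-1, 0, 0, 0, 0],
  [-1, 0, 0, 0, 0],
])

```text
t: 5.55
tool_pos: [0.6583, 0.1534, 0.1926]
orientation: [0.002, 0.212, 0.977, 0.0]
wrist_force: [0.2, 0.6, -0.4]
finger_gap: -0.0005
```

```bash
python3 - <<'E'
from h import *
im,d,p=cap('wrist');s=robot.read_state();print(s['tool_pos'],s['wrist_force'])
save('w4.png',im,1.5);np.savez('w4.npz',d=d,**{k:np.array(v) for k,v in p.items()})
E
```

```text
[0.65837448 0.15341961 0.19290375] [-0.38759057 -0.03046129  0.3839197 ]
```

View pics/w4.png

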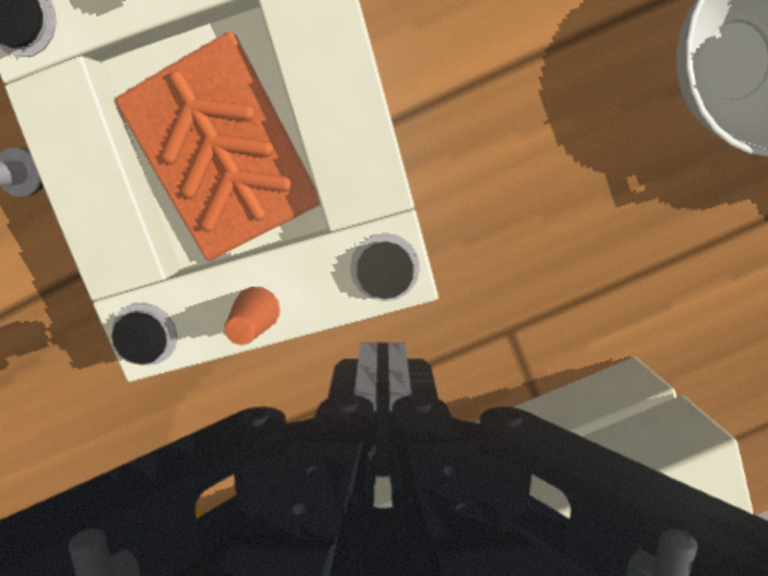

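The pressed head at (383,268) now looks like the home pin at (142,336), and the cone, relief and spare pin have not moved. I compare heights, using enough pixels to average out noise.

```bash
python3 - <<'E'
from h import *
z=np.load('w4.npz');p=dict(z)
for n,(u,v) in dict(pressed=(383,268),b=(142,336),c=(24,14),rim_near_pressed=(310,285),rim_near_b=(190,345)).items(): print(n,world(p,z['d'],u/1.5,v/1.5,6 if n in('pressed','b') else 2).round(4))
E
```

```text
pressed [0.6564 0.1546 0.0664]
b [0.6352 0.0106 0.066 ]
c [0.4572 0.0423 0.0659]
rim_near_pressed [0.6505 0.1111 0.0553]
rim_near_b [0.6539 0.0278 0.0547]
```

```bash
python3 -c "
from workcell import robot
print(robot.sign_off())"
```

```text
the job is handed in; nothing more can be done
None
```

The proud pin is pressed fully home and the job is handed in. It was the one at the mould's +x, +y corner, standing about 26 mm up. I pressed it straight down with the shut fingertips until the force rose to 11 N, well above the roughly 4 N that slides it. Then I withdrew straight up to about 13 cm above the head.

- **Pin height:** the pressed head's top measures 66.4 mm above the table, against 66.0 and 65.9 mm for two of the home pins and 66 mm nominal. It stands 11.1 mm above the rim next to it.
- **Other items:** in the last wrist picture the cone, relief, spare pin, bowl and the two other pins in view looked unmoved. The fourth pin, knob, jar, spatula and brush were not re-checked in a final picture, but the arm never worked near them.
- **Robot:** the wrist force was back to about 0 N with nothing touched, and the clock read under 6 s.
- **Disagreement:** before pressing, the wrist and fixed cameras differed by up to about 5 mm in y on the proud pin and about 10 mm on the home pins. I aimed the press between the readings, and the pictures showed the fingers centred on the head.

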